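# Blank off the open outlet of the stone shop's air manifold and turn the air on

## Task

One outlet of the air manifold is standing open. Take the red-headed blanking plug from the wooden block, push it into the open fitting until it is fully home and locked - firmly, but never with more than 25 N - and then give it a straight upward tug, firm enough to draw the blue collar out with it, to prove that it holds. Only then turn the blue valve handle all the way to open, let go, and leave the bronze silencer, the gauge and the other things on the bench as they are.

Things in the scene. Friction and masses are not known exactly. Their poses are not given: they have to be found in the camera images.
- plug: Blanking plug, loose, about 90 g, 61 mm long: nickel stem 16 mm diameter, 37 mm long, tip chamfered, retaining groove (9 mm diameter) 20 to 30 mm from the tip; above it a red ribbed head 25 mm diameter, 24 mm high. Origin at the centre of the stem's tip, z up the stem; head's middle 49 mm above the origin. Starts upright, stem down, in one of the block's two holes
- rack: Drilled hardwood block, fixed to the bench, 70 mm (its x) by 130 mm (its y) and 34 mm high, with two 18 mm holes 25 mm deep at y = -32 and +32 mm; the plug stands in one, the silencer in the other. Origin at the centre of its underside, z up
- silencer: Bystander: bronze-coloured exhaust silencer with the same 16 mm stem (brass) and a ribbed bronze head 23 mm diameter and 31 mm high, 68 mm in all; origin at the stem's tip. It would leak: it is not wanted here. Leave it in its hole (keep it within 20 mm of where it was)
- manifold: Aluminium air manifold, fixed: bar 40 mm (its x) by 230 mm (its y), top 70 mm above the bench, on two dark feet. Stations at its y = -75, 0, +75 mm, in changing order: the open outlet, a blanked outlet, a gauge. Brass ball valve and air riser at its +y end. Origin on the bench under the bar's middle, x across the bar away from the robot, z up
- outlet: The open outlet: a port in the bar's top with a bulkhead push-in fitting on a long brass thread and lock nut, mouth upward: nickel body 29 mm diameter, 34 mm high, blue collar ring (24 mm outside, 4 mm high) on top, bore 17.6 mm. Origin at the centre of the port on top of the bar, z up along the bore. Over 25 N from the plug, in or out, damages the fitting
- outlet_axis (a point): Point on the bore's axis 34 mm above the bar, always below the mouth. The long thread leaves the fitting at a different height each time, not measured: its underside 2 to 12 mm, body top 36 to 46 mm, collar top 40 to 50 mm, bore's bottom 8 to 18 mm above the bar (28 mm below the body top): where the plug's tip ends when fully home
- collar (a joint): The blue collar, in m: 0 at rest, positive pressed in (0.0018 while the stem's thick end passes its jaws, max 0.0028), negative drawn out by pulling a locked plug (10 N: 0.0007; stops at -0.0012). Stem going in: jaws 3 to 8 mm below body top (5 N), seal at 14 to 18 mm (12 N, then 5 N), last 0.5 mm: jaws snap into groove, collar springs up; then rubber stop (5 N, +18 N/mm, hard after 1 mm)
- sealed: Outlet already blanked, fixed: the same fitting with a red plug home in it, 73 mm high; origin at the centre of its port on top of the bar. It looks like the finished job; leave it alone. A plug locked and home has its head's underside 9 mm above the fitting's body; pulled, it has about 2 mm of upward play (3 N, seal drag) before it draws its collar
- gauge: Pressure gauge, fixed: round 48 mm dial facing the robot and tilted up, on a brass stem, 68 mm high; origin at the centre of its underside. Do not bump it (under 8 N)
- valve (a joint): Handle of the ball valve, in rad: 0 shut (handle across the bar, pointing along the manifold's -x, towards the robot), 1.57 fully open (in line with the bar, pointing along the manifold's +y). Opens clockwise seen from above, stays where left; about 3 N at the grip turns it. Starts at 0 to 0.2; open means 1.45 or more
- valve_pivot (a point): Point on the vertical turning axis of the handle, at the mid height of the handle, 90 mm above the bench
- valve_grip (a point): Middle of the blue grip, 80 mm from the pivot along the handle. The grip is a flat bar 85 mm long (25 to 110 mm from the axis), 20 mm wide, 10 mm thick, mid height 90 mm above the bench. Nothing stands in its sweep in front of the bar
- pad: Bystander: round black polishing pad, 100 mm diameter, 13 mm high, lying on the bench; origin at the centre of its underside. Leave it (within 30 mm)
- chisel: Bystander: steel stone chisel 200 mm long, 15 mm high, lying behind the manifold along its own x; origin under its middle. Leave it (within 30 mm)
- cupwheel: Bystander: grey diamond cup wheel, 100 mm diameter, 29 mm high, lying flat; origin at the centre of its underside. Leave it (within 30 mm)
Things that resemble listed ones, but are neither listed nor needed, are in the scene too. Leave any green or purple look-alike of the plug alone.

How it is judged:
By the outcome, as a careful person would: the job done as asked, in the order asked, and still so for the second after the job is handed in, with the robot touching nothing.
It also fails if it takes over 64 s, if anything falls off the work surface, if the arm or the gripper's body presses on something with over 40 N, if the wrist force passes 120 N, or if a joint passes its speed limit or range.

## Robot

A 7-joint arm with a two-finger parallel gripper is mounted at the origin on the work surface. World frame = base frame: x ahead of the robot, y to its left, z up, the work surface at z = 0. Lengths are in m, angles in rad, forces in N, time in s.
With the tool pointing down it reaches from about 0.35 to 0.9 m from the base axis. Payload 8.1 kg.
Tool frame: the origin (TCP) lies midway between the tips of the shut fingers; the grasp point (between the pads) lies 19 mm behind it; z points along the fingers, y is the line along which they close (so a half turn about z gives the same grasp; the last joint's range is limited). The gripper opens to 92 mm and grips with 3 to 60 N. Pads are 19 mm wide; open, the fingers measure 130 mm over their backs; the gripper's body (75 mm by 190 mm) begins 47 mm behind the grasp point.
Start: joints at [-1.438, 0.434, 0.025, 1.573, -0.012, 1.134, -0.075], TCP at [0.146, 0.608, 0.227] pointing down, gripper open.
Joint ranges: [-2.62, 2.62], [-0.44, 2.09], [-1.27, 1.32], [0.08, 2.57], [-1.32, 4.46], [0.12, 2], [-2.74, 2.74]. Speed limits (rad/s): [2.22, 2.22, 3.01, 3.01, 3.14, 3.14, 3.14].

## Interface

Orientations are given as a rotation vector (axis times angle).
In Python, from cell import arm gives the robot as it stands.
- The arm moves only by the tool carry_out, never from a script. Its arguments are lists of equal length, an entry for each row: "claw": the finger opening in cm, from 0 to 9.18; "delta_pos": the shift along the tool's x, y, z in cm, a list of three; "angular": the turn, a rotation vector about the tool's x, y, z in rad, a list of three. In form: {"claw": [claw, ...], "delta_pos": [[dx, dy, dz], ...], "angular": [[ax, ay, az], ...]}. A call has 1 to 20 rows; each row shifts and turns the commanded pose from where the row before left it, along the tool's axes as they then stand; what a row does not reach is not made up. A row lasts 1/10 s, in which the tool goes at most 50 mm and 8.59 degrees, less where a joint would pass 70% of its speed; a pose out of reach is approached as far as the arm can. A call with a gripper value outside its range is refused whole. The fingers move at their own pace and stop on an object; "force" is the grip in N (left out, the last holds). Time passes only in rows, so rows that do not move let the fingers close. It gives the time, the measured TCP pose, the force, the opening and the grip force at its end, in the units of the state.
- arm.observe(): the state, without advancing time (a new reading comes with each control period).
- arm.get_image(name): name is "scene" or "top"; returns a dict with "frame" (384x512x3 uint8, red, green, blue), "mtx" (3x3 intrinsics, pixels), "T" (4x4, takes a point from camera to world coordinates). Camera axes: x right, y down, z forward; pixel columns grow to the right and rows downward; lengths in m; the calibration is good to about 2 mm. A picture is of the moment at which its call begins. There is no depth.
- arm.sign_off(): hands the job in; it is judged then, once.
Trained networks look in a picture, given as the dict that the camera call returned (one of the last four; its "shot" number tells which), for a name from the list of things; names that differ only in an ending like _2 or _b are one class to them, and where a whole thing is asked for, a point or a joint stands for the part that bears it (a point fixed in the world has none). Each returns a list of dicts, best first, with "conf" (0 to 1); they miss things now and then, are a little off and sometimes report something else, mostly with a low value. They report only what shows in the picture. A call takes as long as a camera call. They do not tell look-alikes from the thing itself.
- arm.look_for(label, picture): "centre" ([column, row] as shares, 0 to 1, of the picture: columns of its width, rows of its height, amid what is visible of it).
- arm.trace(label, picture): "region" (384x512 bool, what is visible of it) and "centre" ([column, row] as shares, 0 to 1, of the picture: columns of its width, rows of its height, amid what is visible of it).
- arm.place_of(label, picture): "centre" ([column, row] as shares, 0 to 1, of the picture: columns of its width, rows of its height: a listed point, or the origin of a listed thing).
The state is a dict: "clock": time; "joints": joint angles; "dq": joint speeds; "joint_efforts": joint torques, N m; "position": TCP position; "ee_rot": TCP orientation; "force": force on the tool from outside, world axes, zero at the start; "ft_torque": the same for the moment, N m; "width": opening from 0.0 (shut) to 1.0 (fully open); "gripper_force": force on a finger pad.
Only numpy, scipy, OpenCV 4.12 (cv2) and the standard library are available. Lean on these libraries where they do the work, as an engineer would, in place of code of your own. Each camera call takes 0.05 s, during which the arm holds its last target. There are 200 camera calls.

## Working session

There is one attempt and no reset: what is moved stays moved. The work goes in short steps, Python scripts to look and compute and a tool call to move; the robot and the scene stay as the last step left them, time stands still between calls to the robot, and variables do not carry over. Pictures are saved under pics/ and viewed, at most 11 in all, crops included, and the job is handed in when it is done.

Besides the shell and the picture viewer there is one more tool, called after "Emit:" as name(argument=value, ...) on one line, values as JSON. carry_out: Moves the arm, as the interface text tells. Its arguments: {"type":"object","properties":{"claw":{"type":"array","items":{"type":"number"}},"delta_pos":{"type":"array","items":{"type":"array","items":{"type":"number"}}},"angular":{"type":"array","items":{"type":"array","items":{"type":"number"}}},"force":{"type":"number"}},"required":["claw","delta_pos","angular"]}

```bash
mkdir -p pics; cat > h.py <<'E'
import numpy as np, cv2
from cell import arm
from scipy.spatial.transform import Rotation as R
def ray(p,c):
    h,w=p['frame'].shape[:2]; u=c[0]*w; v=c[1]*h
    d=p['T'][:3,:3]@np.linalg.inv(p['mtx'])@[u,v,1]; return p['T'][:3,3],d/np.linalg.norm(d)
def onz(p,c,z):
    o,d=ray(p,c); return o+d*(z-o[2])/d[2]
def tri(rs):
    A=0;b=0
    for o,d in rs:
        M=np.eye(3)-np.outer(d,d); A=A+M; b=b+M@o
    x=np.linalg.solve(A,b); return x,[np.linalg.norm((np.eye(3)-np.outer(d,d))@(x-o)) for o,d in rs]
def proj(p,X):
    T=np.linalg.inv(p['T']); q=p['mtx']@(T[:3,:3]@X+T[:3,3]); return q[:2]/q[2]
def save(p,n): cv2.imwrite('pics/'+n,p['frame'][:,:,::-1])
E
cat > a.py <<'E'
from h import *
np.set_printoptions(precision=4,suppress=True)
s=arm.observe(); print(s)
P={n:arm.get_image(n) for n in('scene','top')}
for n in P: save(P[n],n+'0.png'); print(n,P[n]['T'],P[n]['mtx'][0,0])
for l in ['plug','rack','silencer','manifold','outlet','outlet_axis','sealed','gauge','valve_pivot','valve_grip','pad','chisel','cupwheel']:
    r={n:arm.place_of(l,P[n]) for n in P}
    for n in r: print(l,n,[(np.round(np.array(q['centre'])*[512,384],1),round(q['conf'],2)) for q in r[n][:3]])
    if r['scene'] and r['top']: print('   ',*tri([ray(P[n],r[n][0]['centre']) for n in P]))
E
python3 a.py; python3 -c "
import cv2,numpy as np
cv2.imwrite('pics/both.png',cv2.resize(np.vstack([cv2.imread('pics/scene0.png'),cv2.imread('pics/top0.png')]),(400,600)))"
```

```text
{'clock': 0.0, 'joints': array([-1.4376,  0.4352,  0.025 ,  1.5741, -0.0116,  1.134 , -0.0751]), 'dq': array([-0.0012,  0.0001,  0.0006, -0.0001, -0.0007,  0.0022, -0.0006]), 'joint_efforts': array([ -0.0004, -66.7871,   0.9845, -31.4455,  -0.0608,   0.043 ,
         0.0002]), 'position': array([0.146 , 0.6072, 0.226 ]), 'ee_rot': array([-0.3697, -3.1197,  0.0025]), 'force': array([0.0078, 0.3828, 0.169 ]), 'ft_torque': array([-0.0097, -0.0056, -0.0144]), 'gripper_force': 0.0, 'width': 1.000218927918639}
scene [[ 0.6004  0.613  -0.5136  1.0317]
 [ 0.7995 -0.474   0.3689 -0.4235]
 [-0.0173 -0.6321 -0.7747  0.836 ]
 [ 0.      0.      0.      1.    ]] 468.67650664180195
top [[-0.0055 -0.9954  0.0959  0.469 ]
 [-0.9997  0.0079  0.0244 -0.0904]
 [-0.025  -0.0957 -0.9951  0.9012]
 [ 0.      0.      0.      1.    ]] 349.2769608235834
plug scene [(array([224. , 227.3]), 0.74), (array([188. , 282.6]), 0.71), (array([153.7, 201.5]), 0.69)]
plug top [(array([251.7, 186.8]), 0.66), (array([349.1, 263.6]), 0.6), (array([327.6, 222.2]), 0.56)]
    [ 0.5558 -0.113   0.023 ] [np.float64(0.0509305196
[... 1785 characters left out ...]
 [(array([322.7, 121. ]), 0.67)]
valve_grip top [(array([154.7, 228.7]), 0.97)]
    [0.4724 0.1619 0.0888] [np.float64(0.003023626472548649), np.float64(0.0030236264725486323)]
pad scene [(array([215.4, 181.2]), 0.55), (array([270.2, 201.3]), 0.21)]
pad top []
chisel scene [(array([318.2, 272.2]), 0.58), (array([324.3, 122.3]), 0.56)]
chisel top [(array([250.3, 128.3]), 0.76), (array([190.1, 192.6]), 0.71)]
    [ 0.7314 -0.0646  0.0034] [np.float64(0.00248309205269336), np.float64(0.002483092052693411)]
cupwheel scene [(array([204.2, 337.6]), 0.65)]
cupwheel top [(array([350.8, 139.5]), 0.64)]
    [ 0.7018 -0.3219  0.0009] [np.float64(0.003377556525023042), np.float64(0.0033775565250231294)]
```

View pics/scene0.png

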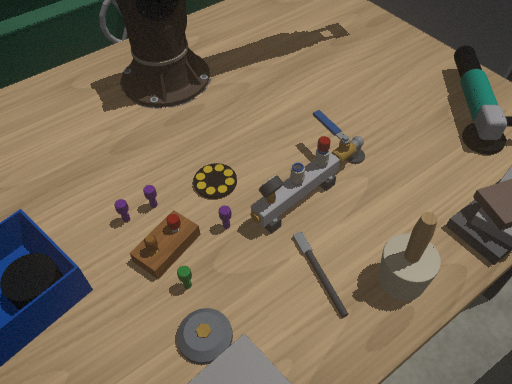

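View pics/top0.png

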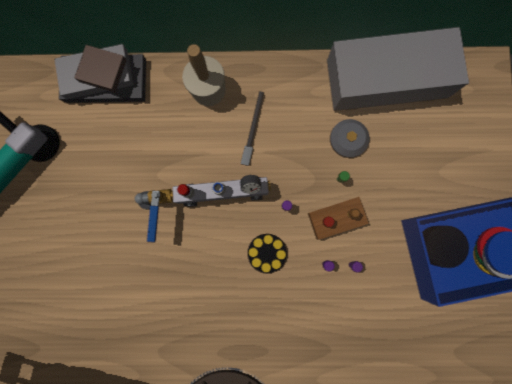

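The scene view shows the red plug in the block at about (173,220), with the silencer at (151,243), the open outlet at (298,172), the sealed outlet at (323,145) and the valve grip at (328,125). In the top view the plug is at (328,222), the outlet at (219,188), the sealed outlet at (183,190), the gauge at (250,185) and the valve at (154,196). Next I'll enlarge these crops.

```bash
python3 - <<'E'
import cv2,numpy as np
s=cv2.imread('pics/scene0.png');t=cv2.imread('pics/top0.png')
c=lambda i,x,y,w,h,f:cv2.resize(i[y:y+h,x:x+w],(w*f,h*f),interpolation=cv2.INTER_CUBIC)
a=np.hstack([c(s,240,130,100,100,4)[:300],c(t,170,150,100,75,4)])
a=np.hstack([c(s,260,130,100,75,4),c(t,170,155,100,75,4)])
b=np.hstack([c(s,120,200,100,75,4),c(t,290,180,100,75,4)])
cv2.imwrite('pics/crop1.png',np.vstack([a,b]))
E
```

```text
(no output)
```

View pics/crop1.png

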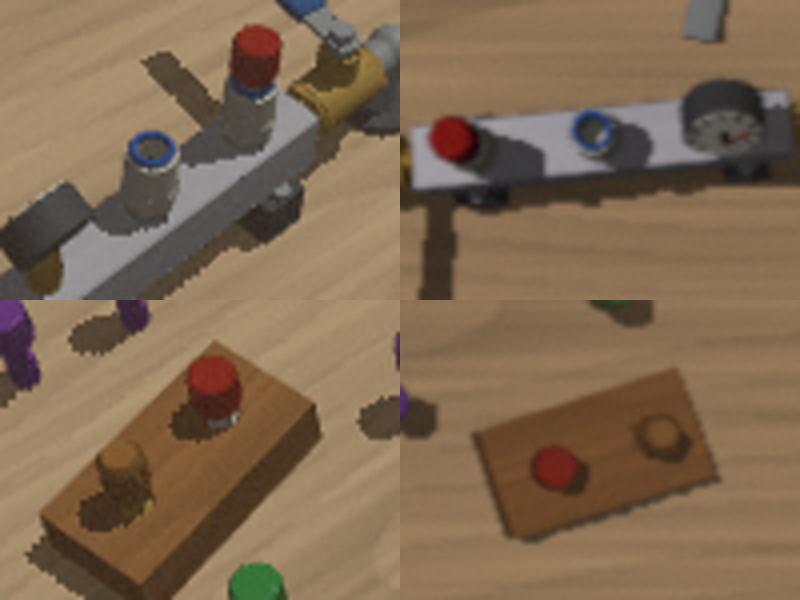

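The crop shows the blue collar ring clearly in both views: scene about (298,167), top about (218,188). The plug's red head is at scene (173,222) and top (328.5,222). I'll fit cylinder silhouettes to the colour masks.

```bash
cat >> h.py <<'E'
from scipy.optimize import least_squares
def blob(p,color,near,rad=22):
    f=cv2.resize(p['frame'],None,fx=4,fy=4,interpolation=cv2.INTER_CUBIC)
    hsv=cv2.cvtColor(f,cv2.COLOR_RGB2HSV).astype(int); H,S,V=hsv[...,0],hsv[...,1],hsv[...,2]
    m=((H<7)|(H>172))&(S>150)&(V>60) if color=='red' else (H>100)&(H<125)&(S>110)&(V>50)
    n,l,st,ce=cv2.connectedComponentsWithStats(m.astype(np.uint8))
    ce=(ce+.5)/4-.0
    ok=[i for i in range(1,n) if st[i,4]>40 and np.hypot(*(ce[i]-near))<rad]
    i=max(ok,key=lambda i:st[i,4])
    ys,xs=np.where(l==i); h=cv2.convexHull(np.c_[xs,ys].astype(np.float32))
    M=cv2.moments(h); x0,y0=h[:,0].min(0); x1,y1=h[:,0].max(0)
    return np.array([M['m10']/M['m00'],M['m01']/M['m00']])/4+.125, (M['m00']/16, x0/4,x1/4,y0/4,y1/4)
def cyl(p,X,r,h,up=np.array([0,0,1.])):
    a=np.linspace(0,2*np.pi,60); C=np.c_[r*np.cos(a),r*np.sin(a),0*a]
    pts=np.vstack([X+C+up*k*h/2 for k in(-1,1)])
    hl=cv2.convexHull(np.array([proj(p,q) for q in pts],np.float32)); M=cv2.moments(hl)
    return np.array([M['m10']/M['m00'],M['m01']/M['m00']]),M['m00']
def fit(P,near,color,r,h,x0):
    B=[blob(p,color,n) for p,n in zip(P,near)]
    f=lambda X:np.hstack([cyl(p,X,r,h)[0]-b[0] for p,b in zip(P,B)])
    s=least_squares(f,x0,x_scale=.01); return s.x,s.fun,[(b[1][0],cyl(p,s.x,r,h)[1]) for p,b in zip(P,B)]
E
cat > b.py <<'E'
from h import *
np.set_printoptions(precision=4,suppress=True)
P=[arm.get_image(n) for n in('scene','top')]
pl=fit(P,[(173,222),(328,222)],'red',.0125,.024,[.5,-.25,.06]);print('plug head mid',*pl)
se=fit(P,[(324,144),(183,190)],'red',.0125,.024,[.55,.08,.13]);print('sealed head mid',*se)
co=fit(P,[(298,167),(218,188)],'blue',.012,.004,[.56,.01,.115]);print('collar mid',*co)
d=se[0]-co[0];print('manifold y dir',d,np.hypot(*d[:2]),np.arctan2(-d[0],d[1]))
g=[arm.trace('valve_grip',p) for p in P]
for p in P:
    b=blob(p,'blue',(328,125) if p is P[0] else (153,222)); print(b, onz(p,b[0]/[512,384],.09))
E
python3 b.py
```

```text
plug head mid [ 0.4863 -0.2484  0.0601] [-1.3884  0.1102 -0.9791 -0.6747] [(150.28125, 187.89481267950032), (85.25, 106.54265416786075)]
sealed head mid [0.5577 0.0842 0.1391] [-2.0098 -0.2648 -0.8377 -0.5032] [(94.71875, 182.144822049886), (80.71875, 130.7276566553628)]
collar mid [0.5672 0.0069 0.1207] [-1.3864  0.2279 -0.6338 -0.4383] [(67.71875, 97.87145879981108), (34.75, 91.03356200736016)]
manifold y dir [-0.0095  0.0773  0.0184] 0.07790227292608001 0.12203802371007239
(array([327.5502, 121.9071]), (170.0625, np.float32(314.25), np.float32(340.5), np.float32(110.5), np.float32(133.0))) [0.4834 0.1707 0.09  ]
(array([152.697 , 223.3141]), (270.90625, np.float32(147.75), np.float32(157.75), np.float32(205.75), np.float32(241.25))) [0.4834 0.1638 0.09  ]
```

```bash
sed -i "s/(S>150)&(V>60)/(S>135)\&(V>30)/; s/(H>100)&(H<125)&(S>110)&(V>50)/(H>98)\&(H<128)\&(S>70)\&(V>30)/" h.py; python3 b.py; python3 - <<'E'
import cv2
s=cv2.imread('pics/scene0.png');t=cv2.imread('pics/top0.png')
h=cv2.cvtColor(t,cv2.COLOR_BGR2HSV)
print(h[182:196,212:226].tolist()[5]); 
for k in range(3): print(h[181:197,210:228,k])
E
```

```text
plug head mid [ 0.4859 -0.2475  0.0596] [-1.109   0.0988 -1.388  -0.4923] [(147.28125, 187.50059461174533), (85.21875, 106.29081616620533)]
sealed head mid [0.5582 0.0845 0.1355] [-1.3955  0.3431 -1.2298 -0.9208] [(116.15625, 181.0925752434414), (98.0, 129.45323093468323)]
collar mid [0.5646 0.0101 0.1162] [-1.0833  0.1808 -1.0349 -0.7211] [(75.1875, 96.65844352683052), (78.65625, 90.07243369880598)]
manifold y dir [-0.0064  0.0744  0.0193] 0.07467481543259699 0.08589066912287416
(array([327.2908, 122.1812]), (208.1875, np.float32(313.5), np.float32(340.75), np.float32(110.25), np.float32(134.0))) [0.4837 0.1697 0.09  ]
(array([152.634 , 223.2272]), (294.5, np.float32(147.5), np.float32(158.0), np.float32(205.25), np.float32(241.5))) [0.4836 0.1639 0.09  ]
[[114, 47, 137], [111, 108, 113], [114, 96, 69], [15, 10, 50], [21, 31, 58], [26, 33, 62], [25, 24, 63], [21, 26, 68], [0, 3, 81], [112, 89, 114], [111, 133, 102], [110, 61, 63], [20, 15, 50], [170, 14, 55]]
[[ 15  14  15  15  15  15  14  13  13  15  15  13  11  10  10   9   8 176]
 [ 12  12  12  12  12   0 120 114 113 123 158   0 
[... 2777 characters left out ...]
102  63  50  55  58  60]
 [154 145 137 115  76  52  61  62  65  86 120 133 105  61  50  52  59  61]
 [155 145 131 125  97  61  60  62  70 113 134 127  95  57  50  53  58  60]
 [155 154 149 138 122  92  76  68  75 111 128 105  74  58  48  54  59  59]
 [155 154 144 143 134 124 109  96  92 109 114  87  64  54  53  55  56  58]
 [156 156 154 151 141 125 113 105  97  86  94  87  55  49  52  58  58  61]
 [157 155 155 153 138 115 116 117 107  95  74  56  49  52  57  60  60  62]
 [156 155 155 153 152 138 119  97  82  74  62  54  53  56  60  60  61  60]
 [156 155 156 155 154 153 148 136 122 107  95  75  61  61  62  59  61  60]
 [152 155 155 154 155 154 152 148 143 133 129 108  78  68  59  60  59  59]]
```

```bash
cat >> h.py <<'E'
def plan(target=None,yaw=None):
    """print tilt-removing turn, yaw turn (tool z), and shift in tool axes (cm) before/after that turn"""
    s=arm.observe(); A=R.from_rotvec(s['ee_rot']); M=A.as_matrix(); cur=np.arctan2(M[1,1],M[0,1])
    print('t',round(s['clock'],2),'pos',s['position'].round(4),'yaw(tool y)',round(cur,4),'z axis',M[:,2].round(4),'F',s['force'].round(2),'w',round(s['width']*9.18,2),'g',s['gripper_force'],'j7',s['joints'][6].round(2))
    if yaw is None: yaw=cur
    yaw=cur+(yaw-cur+np.pi/2)%np.pi-np.pi/2
    y=np.array([np.cos(yaw),np.sin(yaw),0]); z=np.array([0,0,-1.]); B=np.c_[np.cross(y,z),y,z]
    print('turn (tool)',(A.inv()*R.from_matrix(B)).as_rotvec().round(4))
    if target is not None:
        d=np.array(target)-s['position']; print('world d',d.round(4),'shift before',(M.T@d*100).round(3),'after',(B.T@d*100).round(3))
E
python3 -c "
from h import *
plan([.48,.2,.2],.3)
plan([.486,-.2475,.13],.3)"
```

```text
t 1.8 pos [0.146  0.6077 0.2268] yaw(tool y) 1.3349 z axis [ 0.  0. -1.] F [ 0.   -0.45  0.16] w 9.18 g 0.0 j7 -0.08
turn (tool) [1.0000e-04 0.0000e+00 1.0349e+00]
world d [ 0.334  -0.4077 -0.0268] shift before [-41.999 -31.838   2.676] after [-48.819  19.856   2.675]
t 1.8 pos [0.146  0.6077 0.2268] yaw(tool y) 1.3349 z axis [ 0.  0. -1.] F [ 0.   -0.45  0.16] w 9.18 g 0.0 j7 -0.08
turn (tool) [1.0000e-04 0.0000e+00 1.0349e+00]
world d [ 0.34   -0.8552 -0.0968] shift before [-53.039 -75.209   9.674] after [-91.748   7.205   9.675]
```

Emit:
carry_out(claw=[6,6,6,6,6,6,6,6,6,6,6,6,6,6,6,6,6,6,6,6], delta_pos=[[0,0,0],[0,0,0],[0,0,0],[0,0,0],[0,0,0],[0,0,0],[0,0,0],[0,0,0],[-4,1.65,0],[-4,1.65,0],[-4,1.65,0],[-4,1.65,0],[-4,1.65,0],[-4,1.65,0],[-4,1.65,0],[-4,1.65,0],[-4,1.65,0],[-4,1.65,0],[-4,1.65,0],[-4,1.65,0]], angular=[[0,0,0.129],[0,0,0.129],[0,0,0.129],[0,0,0.129],[0,0,0.129],[0,0,0.129],[0,0,0.129],[0,0,0.129],[0,0,0],[0,0,0],[0,0,0],[0,0,0],[0,0,0],[0,0,0],[0,0,0],[0,0,0],[0,0,0],[0,0,0],[0,0,0],[0,0,0]], force=40)

```text
clock: 3.8
position: [0.4791, 0.2073, 0.227]
ee_rot: [1.86, 2.531, 0.001]
force: [0.4, 0.2, -1.3]
width: 0.651
gripper_force: 0.0
```

```bash
python3 -c "
from h import *
plan([.486,-.2475,.13],.3)"
```

```text
t 3.8 pos [0.4791 0.2073 0.227 ] yaw(tool y) 0.3032 z axis [ 5.e-04  6.e-04 -1.e+00] F [ 0.39  0.23 -1.28] w 5.98 g 0.0 j7 -0.05
turn (tool) [ 0.0006 -0.0005  0.0032]
world d [ 0.0069 -0.4548 -0.097 ] shift before [-43.613 -12.932   9.676] after [-43.65  -12.785   9.704]
```

Emit:
carry_out(claw=[6,6,6,6,6,6,6,6,6,6,6,6,6,6], delta_pos=[[-3.63,-1.07,0.8],[-3.63,-1.07,0.8],[-3.63,-1.07,0.8],[-3.63,-1.07,0.8],[-3.63,-1.07,0.8],[-3.63,-1.07,0.8],[-3.63,-1.07,0.8],[-3.63,-1.07,0.8],[-3.63,-1.07,0.8],[-3.63,-1.07,0.8],[-3.63,-1.07,0.8],[-3.63,-1.07,0.8],[0,0,0],[0,0,0]], angular=[[0,0,0],[0,0,0],[0,0,0],[0,0,0],[0,0,0],[0,0,0],[0,0,0],[0,0,0],[0,0,0],[0,0,0],[0,0,0],[0,0,0],[0,0,0],[0,0,0]])

```text
clock: 5.2
position: [0.4852, -0.2463, 0.1305]
ee_rot: [-1.863, -2.529, 0.0]
force: [0.8, 0.7, -0.5]
width: 0.655
gripper_force: 0.0
```

```bash
python3 -c "
from h import *
plan([.486,-.2475,.045],.3)
P=[arm.get_image(n) for n in('scene','top')]
c=lambda i,x,y,w,h,f:cv2.resize(i[y:y+h,x:x+w,::-1],(w*f,h*f),interpolation=cv2.INTER_CUBIC)
cv2.imwrite('pics/g1.png',np.hstack([c(P[0]['frame'],110,150,130,130,3),c(P[1]['frame'],270,160,130,130,3)]))
print(proj(P[0],arm.observe()['position']),proj(P[1],arm.observe()['position']))"
```

```text
t 5.2 pos [ 0.4852 -0.2463  0.1305] yaw(tool y) 0.3006 z axis [-5.e-04  0.e+00 -1.e+00] F [ 0.82  0.7  -0.47] w 6.01 g 0.0 j7 0.98
turn (tool) [-0.0004 -0.0002  0.0006]
world d [ 0.0008 -0.0012 -0.0855] shift before [-0.143  0.042  8.553] after [-0.142  0.039  8.553]
[168.13572865 199.21145053] [331.97564374 220.77839141]
```

View pics/g1.png

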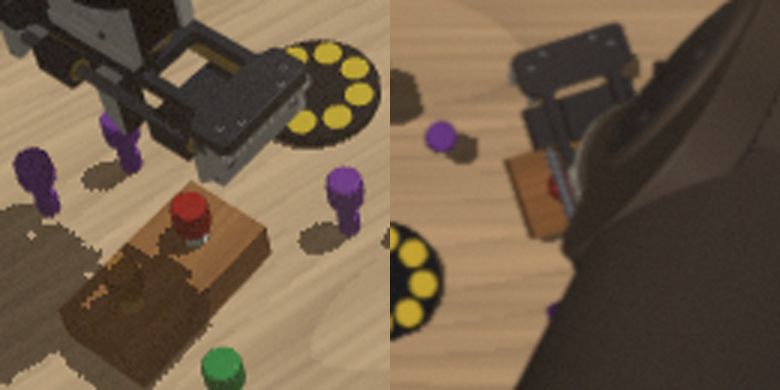

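The view shows the open fingers straddling the plug. In the scene view their midpoint is at about (169,198), which matches the projected TCP. Descending and closing.

Emit:
carry_out(claw=[6,6,6,6,6,6,0,0,0,0,0,0,0,0], delta_pos=[[-0.14,0,2],[0,0,2],[0,0,2],[0,0,1.5],[0,0,1.05],[0,0,0],[0,0,0],[0,0,0],[0,0,0],[0,0,0],[0,0,0],[0,0,0],[0,0,0],[0,0,0]], angular=[[0,0,0],[0,0,0],[0,0,0],[0,0,0],[0,0,0],[0,0,0],[0,0,0],[0,0,0],[0,0,0],[0,0,0],[0,0,0],[0,0,0],[0,0,0],[0,0,0]], force=40)

```text
clock: 6.7
position: [0.4862, -0.2469, 0.0454]
ee_rot: [1.861, 2.531, 0.0]
force: [-1.5, 0.2, 3.6]
width: 0.262
gripper_force: 40.0
```

```bash
python3 -c "
from h import *
plan([.5646,.010,.045])"
```

```text
t 6.7 pos [ 0.4862 -0.2469  0.0454] yaw(tool y) 0.3028 z axis [ 4.e-04 -1.e-04 -1.e+00] F [-1.46  0.15  3.63] w 2.41 g 40.00088095664978 j7 1.07
turn (tool) [ 0.0004  0.0002 -0.    ]
world d [ 0.0784  0.2569 -0.0004] shift before [22.184 15.144  0.045] after [22.184 15.144  0.044]
```

Emit:
carry_out(claw=[0,0,0,0,0,0,0,0,0,0,0,0,0,0,0,0,0,0,0,0], delta_pos=[[0,0,-1],[0,0,-2],[0,0,-3],[0,0,-4],[0,0,-4],[0,0,-2],[2.4,1.65,0],[2.4,1.65,0],[2.4,1.65,0],[2.4,1.65,0],[2.4,1.65,0],[2.4,1.65,0],[2.4,1.65,0],[2.4,1.65,0],[2.99,1.94,0],[0,0,0],[0,0,0],[0,0,0],[0,0,0],[0,0,0]], angular=[[0,0,0],[0,0,0],[0,0,0],[0,0,0],[0,0,0],[0,0,0],[0,0,0],[0,0,0],[0,0,0],[0,0,0],[0,0,0],[0,0,0],[0,0,0],[0,0,0],[0,0,0],[0,0,0.108],[0,0,0.108],[0,0,0],[0,0,0],[0,0,0]])

```text
clock: 8.7
position: [0.5642, 0.0099, 0.2054]
ee_rot: [-2.121, -2.318, -0.0]
force: [1.1, -0.3, -0.4]
width: 0.266
gripper_force: 40.0
```

```bash
python3 - <<'E'
from h import *
np.set_printoptions(precision=4,suppress=True)
plan([.5646,.010,.2],.086)
P=[arm.get_image(n) for n in('scene','top')]
x=arm.observe()['position']; X=x+[0,0,.014]
print('head mid should be',X)
n=[proj(p,X) for p in P]; print(n)
c=lambda i,x,y,w,h,f:cv2.resize(i[y:y+h,x:x+w,::-1],(w*f,h*f),interpolation=cv2.INTER_CUBIC)
a=P[0]['frame'];b=P[1]['frame']
cv2.imwrite('pics/g2.png',np.hstack([c(a,230,70,130,150,3),c(b,150,130,130,150,3)]))
for p,q in zip(P,n):
    try:
        m=blob(p,'red',q,30); print(m,cyl(p,X,.0125,.024))
    except Exception as e: print(e)
E
```

```text
t 8.7 pos [0.5642 0.0099 0.2054] yaw(tool y) 0.0888 z axis [-0.      0.0001 -1.    ] F [ 1.1  -0.28 -0.44] w 2.44 g 39.99975264072418 j7 0.23
turn (tool) [-0.     -0.0001  0.0028]
world d [ 0.0004  0.0001 -0.0054] shift before [0.006 0.043 0.54 ] after [0.006 0.043 0.54 ]
head mid should be [0.5642 0.0099 0.2194]
[array([299.3902, 130.8524]), array([210.5791, 180.7609])]
(array([297.8262, 131.7089]), (108.53125, np.float32(293.5), np.float32(302.0), np.float32(123.5), np.float32(139.5))) (array([299.4025, 130.7989]), 222.3716599335894)
max() iterable argument is empty
```

View pics/g2.png

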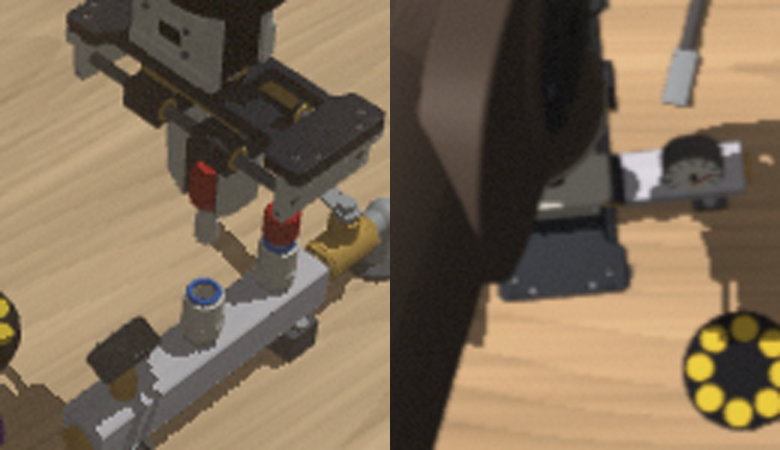

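The scene view shows the red head held, with its stem straight at about (298,145), above the open collar at (298,167). The top view is blocked by the arm. I'll lower to just above the collar and compare directly in the scene view.

Emit:
carry_out(claw=[0,0,0,0,0], delta_pos=[[0,0,1.5],[0,0,1.5],[0,0,1],[0,0,0],[0,0,0]], angular=[[0,0,0],[0,0,0],[0,0,0],[0,0,0],[0,0,0]])

```text
clock: 9.3
position: [0.5644, 0.01, 0.1655]
ee_rot: [2.123, 2.316, -0.0]
force: [-0.5, -0.7, -0.4]
width: 0.26
gripper_force: 40.0
```

```bash
python3 - <<'E'
from h import *
np.set_printoptions(precision=4,suppress=True,linewidth=160)
plan()
p=arm.get_image('scene'); a=p['frame']
cv2.imwrite('pics/g3.png',cv2.resize(a[130:190,265:330,::-1],None,fx=9,fy=9,interpolation=cv2.INTER_CUBIC))
x=arm.observe()['position']
tip=x-[0,0,.0364]; print('tip',tip,proj(p,tip))
for r in (-.008,.008): print(proj(p,tip+r*np.array([.6,.8,0])))
print('blue',blob(p,'blue',(298,167)))
E
```

```text
t 9.3 pos [0.5644 0.01   0.1655] yaw(tool y) 0.0869 z axis [-0.     -0.0001 -1.    ] F [-0.5  -0.7  -0.38] w 2.39 g 39.99979913234711 j7 0.26
turn (tool) [-0.      0.0001  0.    ]
tip [0.5647 0.01   0.1294] [297.3655 163.109 ]
[293.4037 163.1565]
[301.3282 163.0615]
blue (array([298.2197, 167.5308]), (69.25, np.float32(292.75), np.float32(303.75), np.float32(163.75), np.float32(171.25)))
```

View pics/g3.png

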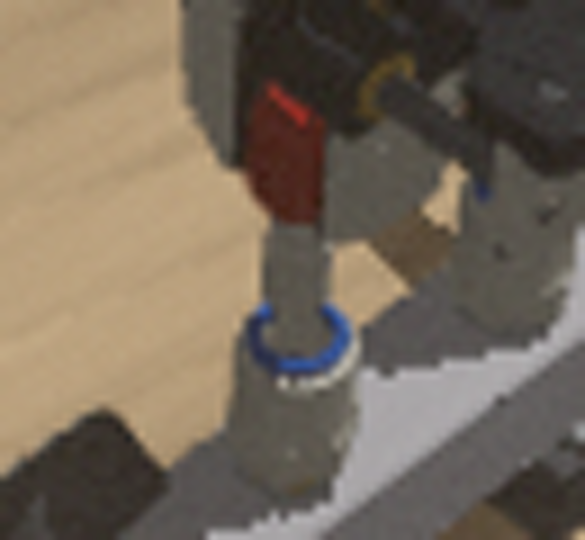

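```bash
python3 - <<'E'
from h import *
np.set_printoptions(linewidth=220)
p=arm.get_image('scene'); a=p['frame'].astype(int)
h=cv2.cvtColor(p['frame'],cv2.COLOR_RGB2HSV)
print(np.arange(288,310))
for k,n in ((0,'H'),(1,'S'),(2,'V')):
    print(n); 
    for r in range(153,175): print(r,h[r,288:310,k])
E
```

```text
[288 289 290 291 292 293 294 295 296 297 298 299 300 301 302 303 304 305 306 307 308 309]
H
153 [18 17 18 17 17 17 13  6  6  6  4  5 10 25 19 22 21 21 27 20 21 20]
154 [18 17 17 18 17 17 17 12  7  8  2  6  8 21 20 19 25 21 21 23 22 15]
155 [17 18 17 17 18 17 17 20 23 18 24 17 15 19 18 22 25 19 19 18 17 17]
156 [17 17 18 18 18 18 17 21 23 18 16 19 19 21 18 18 18 18 18 18 18 16]
157 [17 18 18 17 18 17 17 15 18 18 18 28 18 22 17 17 17 18 16 18 17 17]
158 [17 18 18 17 18 18 17 18 21 17 20 20 19 16 17 18 18 17 17 17 16 16]
159 [18 18 18 18 18 17 19 20 13 23 19 19 18 24 17 18 18 18 18 18 16 15]
160 [18 18 18 17 17 17 18 17 18 19 21 22 20 21 17 17 18 18 18 18 17 17]
161 [17 17 17 18 18 18 23 21 16 23 18 15 16 20 17 18 17 18 18 17 17 17]
162 [18 17 18 17 18 18 17 22 18 25 18 23 23 16 17 17 17 17 17 17 17 18]
163 [ 18  18  18  18  17  18 125  20  24  18  17  24  19 114  16  18  18  17  17  17  17   6]
164 [ 17  17  17  18  17 116 112 110  20  19  20  24 133 112 115  16  18  18  17  18   4  15]
165 [ 17  18  18  17   0 111 112 109  19  22  18  18  30 116 111 113  18  17  15  12   5   0]
166 [ 
[... 3993 characters left out ...]
1  89  86 134 138 144  90  88  87  89  86]
168 [175 174 173  95  67  73  83  89  90  89  91  91  85 101 156 138 176  91  86  90  87  87]
169 [173 176 157  92  91  70  76  78  85  74  84  93 116 153 139 151 161  90  86  88  84  90]
170 [179 182 162  91  94  75  74  79 133 153 150 152 132 117 132 183 134 104  99  85  88 103]
171 [182 184 160  88  84  93  77  80  88  77  86  86  91 126 182 139 132 170 168 106 102 168]
172 [183 178 156  89  87  90  94  93 170 100 146 146 181 160 113 103 144 170 171 170 169 170]
173 [177 177 155  88  88  86  88  93 109 117 120 124  92  92 102 106 147 169 170 169 170 169]
174 [177 177 133  86  86  88  90  91  92  91  91  89  93  98 101 110 145 166 169 168 170 168]
```

Emit:
carry_out(claw=[0,0,0,0], delta_pos=[[0.05,0.04,0.4],[0,0,0.4],[0,0,0],[0,0,0]], angular=[[0,0,0],[0,0,0],[0,0,0],[0,0,0]])

```text
clock: 9.8
position: [0.5646, 0.0107, 0.1571]
ee_rot: [-2.123, -2.316, 0.0]
force: [-1.0, 1.0, -0.6]
width: 0.265
gripper_force: 40.0
```

```bash
python3 - <<'E'
from h import *
np.set_printoptions(linewidth=220,precision=4,suppress=True)
plan()
F=[arm.get_image('scene') for _ in range(6)]; p=F[-1]
x=arm.observe()['position']; t=x-[0,0,.0364]
for dz in (0,-.01,-.03,.02): print(dz,proj(p,t+[0,0,dz]))
f=np.mean([q['frame'] for q in F],0).round().astype(np.uint8)
h=cv2.cvtColor(f,cv2.COLOR_RGB2HSV)
print(np.arange(288,310))
for k,n in ((1,'S'),(2,'V')):
    print(n); 
    for r in range(156,174): print(r,h[r,288:310,k])
E
```

```text
t 9.8 pos [0.5646 0.0107 0.1571] yaw(tool y) 0.0869 z axis [-0.0003  0.     -1.    ] F [-1.    1.02 -0.56] w 2.43 g 39.99977946281433 j7 0.26
turn (tool) [-0.0003 -0.     -0.    ]
0 [297.4321 165.757 ]
-0.01 [297.203  168.9959]
-0.03 [296.7557 175.3198]
0.02 [297.9016 159.1187]
[288 289 290 291 292 293 294 295 296 297 298 299 300 301 302 303 304 305 306 307 308 309]
S
156 [ 82  84  85  83  85  84  99 127 141 154 148 151 130  37  34  34  37  35  34  38  35  37]
157 [ 83  84  86  83  83  84  82  62  67 112 109 110  75  37  37  35  41  40  34  41  40  65]
158 [84 85 83 84 82 83 79 42 35 34 37 34 40 40 37 37 42 48 48 72 92 96]
159 [83 82 82 84 83 82 74 40 40 37 36 40 39 35 48 58 65 72 76 85 95 96]
160 [83 82 83 82 83 83 72 41 41 39 39 39 38 28 65 82 85 84 83 85 84 96]
161 [85 81 82 80 83 82 63 44 36 38 36 36 37 34 75 85 84 84 85 85 82 83]
162 [82 83 83 81 84 85 61 38 37 41 40 40 37 30 84 84 82 83 83 83 82 84]
163 [83 82 83 84 84 77 57 35 37 34 40 40 37 28 77 81 84 84 83 84 78 18]
164 [84 83 84 82 81 34 26 38 40 39 36 40 37 36 48 74 82 85 83 69 14 17]
165 [ 85  83  84  81  14 149  40  39 
[... 1736 characters left out ...]
8  97  64 114 158 156  88  87  87  88  88]
167 [181 178 176 116  77  78 102  92  89  91  92  91  86  85 133 139 143  87  88  88  89  86]
168 [177 175 172  93  75  76  86  87  90  88  89  90  86 101 155 137 176  92  88  88  88  87]
169 [174 176 159  91  92  71  78  77  76  64  75  90 115 152 138 152 160  88  88  88  88  88]
170 [179 182 161  87  92  76  74  75  78  79  79 151 133 117 134 184 134 102 102  88  87 101]
171 [183 182 160  89  87  94  80  76  76  75  76  85  95 124 181 139 131 168 170 103 102 169]
172 [182 180 156  89  88  89  92  94  93  94  80 144 181 158 113 102 143 168 169 169 169 169]
173 [178 178 155  87  87  87  88  90  94  95  92 123  97  92 100 106 146 168 169 168 170 170]
```

Emit:
carry_out(claw=[0,0,0,0,0], delta_pos=[[0.02,0.02,0.1],[0,0,0.1],[0,0,0.1],[0,0,0.1],[0,0,0]], angular=[[0,0,0],[0,0,0],[0,0,0],[0,0,0],[0,0,0]])

```text
clock: 10.6
position: [0.5648, 0.0109, 0.153]
ee_rot: [-2.123, -2.316, 0.0]
force: [-0.1, -0.2, -0.9]
width: 0.261
gripper_force: 40.0
```

Tip is at about 0.1166 with no contact. Continuing gently.

Emit:
carry_out(claw=[0,0,0], delta_pos=[[0,0,0.1],[0,0,0.1],[0,0,0]], angular=[[0,0,0],[0,0,0],[0,0,0]])

```text
clock: 10.9
position: [0.5648, 0.0109, 0.1511]
ee_rot: [-2.123, -2.316, 0.0]
force: [-0.5, 0.0, -0.3]
width: 0.261
gripper_force: 40.0
```

Emit:
carry_out(claw=[0,0,0], delta_pos=[[0,0,0.1],[0,0,0.1],[0,0,0]], angular=[[0,0,0],[0,0,0],[0,0,0]])

```text
clock: 11.2
position: [0.5648, 0.011, 0.1491]
ee_rot: [-2.123, -2.316, 0.0]
force: [-0.5, 0.4, -1.0]
width: 0.263
gripper_force: 40.0
```

Emit:
carry_out(claw=[0,0,0], delta_pos=[[0,0,0.1],[0,0,0.1],[0,0,0]], angular=[[0,0,0],[0,0,0],[0,0,0]])

```text
clock: 11.5
position: [0.5648, 0.0109, 0.1471]
ee_rot: [-2.123, -2.316, 0.0]
force: [0.0, -0.4, -0.6]
width: 0.263
gripper_force: 40.0
```

Emit:
carry_out(claw=[0,0,0], delta_pos=[[0,0,0.1],[0,0,0],[0,0,0]], angular=[[0,0,0],[0,0,0],[0,0,0]])

```text
clock: 11.8
position: [0.5648, 0.0109, 0.1462]
ee_rot: [-2.123, -2.316, -0.0]
force: [-1.0, 0.2, -2.0]
width: 0.264
gripper_force: 40.0
```

Emit:
carry_out(claw=[0,0,0], delta_pos=[[0,0,0.1],[0,0,0],[0,0,0]], angular=[[0,0,0],[0,0,0],[0,0,0]])

```text
clock: 12.1
position: [0.5648, 0.011, 0.1452]
ee_rot: [-2.123, -2.316, 0.0]
force: [-0.5, -0.0, -0.3]
width: 0.266
gripper_force: 40.0
```

Emit:
carry_out(claw=[0,0,0], delta_pos=[[0,0,0.1],[0,0,0.1],[0,0,0]], angular=[[0,0,0],[0,0,0],[0,0,0]])

```text
clock: 12.4
position: [0.5649, 0.011, 0.1432]
ee_rot: [-2.123, -2.316, -0.0]
force: [-0.6, 0.8, -0.5]
width: 0.262
gripper_force: 40.0
```

Emit:
carry_out(claw=[0,0,0], delta_pos=[[0,0,0.1],[0,0,0.1],[0,0,0]], angular=[[0,0,0],[0,0,0],[0,0,0]])

```text
clock: 12.7
position: [0.5649, 0.011, 0.1412]
ee_rot: [2.123, 2.316, 0.0]
force: [-1.1, 1.3, 0.7]
width: 0.259
gripper_force: 40.0
```

Emit:
carry_out(claw=[0,0,0], delta_pos=[[0,0,0.1],[0,0,0.1],[0,0,0]], angular=[[0,0,0],[0,0,0],[0,0,0]])

```text
clock: 13.0
position: [0.5648, 0.0111, 0.1391]
ee_rot: [-2.123, -2.316, 0.0]
force: [-0.9, 1.9, 0.8]
width: 0.264
gripper_force: 40.0
```

Emit:
carry_out(claw=[0,0,0], delta_pos=[[0.03,-0.02,0.1],[0,0,0.1],[0,0,0]], angular=[[0,0,0],[0,0,0],[0,0,0]])

```text
clock: 13.3
position: [0.5645, 0.0113, 0.137]
ee_rot: [-2.123, -2.316, 0.0]
force: [-0.4, 1.9, -0.1]
width: 0.265
gripper_force: 40.0
```

Emit:
carry_out(claw=[0,0,0], delta_pos=[[0,0,0.1],[0,0,0.1],[0,0,0]], angular=[[0,0,0],[0,0,0],[0,0,0]])

```text
clock: 13.6
position: [0.5645, 0.0113, 0.135]
ee_rot: [-2.123, -2.316, 0.0]
force: [-0.5, 1.3, 0.1]
width: 0.263
gripper_force: 40.0
```

Emit:
carry_out(claw=[0,0,0], delta_pos=[[0,0,0.1],[0,0,0.1],[0,0,0]], angular=[[0,0,0],[0,0,0],[0,0,0]])

```text
clock: 13.9
position: [0.5645, 0.0112, 0.133]
ee_rot: [-2.123, -2.316, 0.0]
force: [-1.5, 2.3, 0.0]
width: 0.265
gripper_force: 40.0
```

```bash
python3 - <<'E'
from h import *
plan()
p=arm.get_image('scene'); a=p['frame']
cv2.imwrite('pics/g4.png',cv2.resize(a[130:190,265:330,::-1],None,fx=9,fy=9,interpolation=cv2.INTER_CUBIC))
x=arm.observe()['position'];print(proj(p,x),proj(p,x-[0,0,.0364]))
E
```

```text
t 13.9 pos [0.5645 0.0112 0.133 ] yaw(tool y) 0.087 z axis [-3.e-04  0.e+00 -1.e+00] F [-1.46  2.32  0.03] w 2.43 g 39.99997437000275 j7 0.28
turn (tool) [-0.0003 -0.     -0.    ]
[297.85984159 161.55702466] [297.02325429 173.33137948]
```

View pics/g4.png

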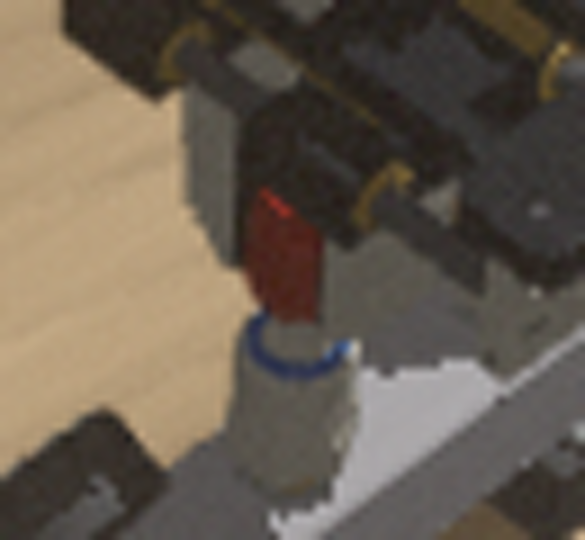

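The image shows the stem inside the blue collar at (298,167), with the head about 12 mm above its home height. Continuing in small steps and reading the force while moving.

Emit:
carry_out(claw=[0,0], delta_pos=[[0,0,0.1],[0,0,0.1]], angular=[[0,0,0],[0,0,0]])

```text
clock: 14.15
position: [0.5646, 0.0112, 0.1312]
ee_rot: [-2.123, -2.316, -0.0]
force: [-1.7, 1.0, 3.1]
width: 0.265
gripper_force: 40.0
```

Emit:
carry_out(claw=[0,0], delta_pos=[[0,0,0.05],[0,0,0.05]], angular=[[0,0,0],[0,0,0]])

```text
clock: 14.35
position: [0.5647, 0.0112, 0.1303]
ee_rot: [-2.123, -2.316, -0.0]
force: [-1.5, 1.6, 3.8]
width: 0.263
gripper_force: 40.0
```

Emit:
carry_out(claw=[0,0], delta_pos=[[0,0,0.05],[0,0,0.05]], angular=[[0,0,0],[0,0,0]])

```text
clock: 14.55
position: [0.5647, 0.0112, 0.1293]
ee_rot: [2.123, 2.316, 0.0]
force: [-2.1, 1.7, 3.6]
width: 0.263
gripper_force: 40.0
```

Emit:
carry_out(claw=[0,0], delta_pos=[[0.02,-0.03,0.1],[0,0,0.1]], angular=[[0,0,0],[0,0,0]])

```text
clock: 14.75
position: [0.5645, 0.0114, 0.1273]
ee_rot: [2.123, 2.316, 0.001]
force: [-1.0, 0.9, 4.0]
width: 0.268
gripper_force: 40.0
```

Emit:
carry_out(claw=[0,0], delta_pos=[[0,0,0.1],[0,0,0.1]], angular=[[0,0,0],[0,0,0]])

```text
clock: 14.95
position: [0.5645, 0.0114, 0.1252]
ee_rot: [2.123, 2.316, 0.0]
force: [-1.0, 2.2, 2.7]
width: 0.263
gripper_force: 40.0
```

Emit:
carry_out(claw=[0,0], delta_pos=[[0,0,0.1],[0,0,0.1]], angular=[[0,0,0],[0,0,0]])

```text
clock: 15.15
position: [0.5644, 0.0114, 0.1232]
ee_rot: [2.123, 2.316, 0.0]
force: [-0.0, 1.5, 2.8]
width: 0.263
gripper_force: 40.0
```

```bash
python3 - <<'E'
from h import *
plan()
P=[arm.get_image(n) for n in('scene','top')]; a=P[0]['frame']
cv2.imwrite('pics/g5.png',np.hstack([cv2.resize(a[140:190,270:320,::-1],None,fx=8,fy=8,interpolation=cv2.INTER_CUBIC),cv2.resize(P[1]['frame'][150:225,170:245,::-1],(400,400),interpolation=cv2.INTER_CUBIC)]))
s=arm.observe(); x=s['position']; print(proj(P[0],x),s['ft_torque'])
E
```

```text
t 15.15 pos [0.5644 0.0114 0.1232] yaw(tool y) 0.0869 z axis [ 1.e-04 -0.e+00 -1.e+00] F [-0.04  1.52  2.81] w 2.42 g 40.00054657459259 j7 0.29
turn (tool) [ 0.0001  0.     -0.    ]
[297.62453235 164.80685847] [ 0.3061704  -0.00655598 -0.00239279]
```

View pics/g5.png

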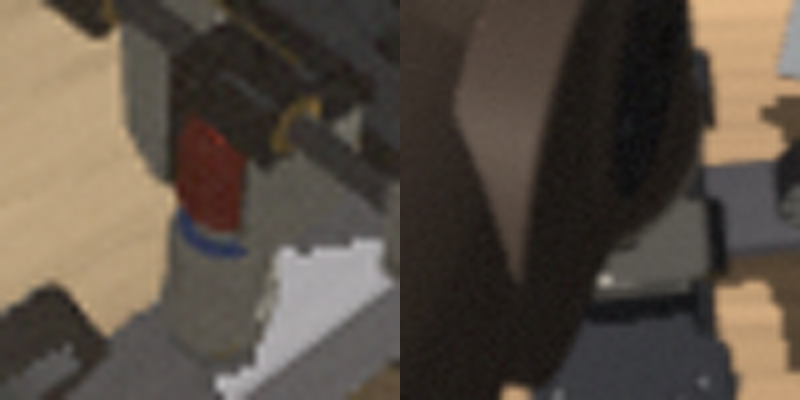

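The picture shows the head's underside (front edge about row 169) roughly 7 mm above the collar top (about row 171). Home is 5 mm, so about 2 mm remains. I'll use fine steps from here.

Emit:
carry_out(claw=[0,0], delta_pos=[[0,0,0.05],[0,0,0.05]], angular=[[0,0,0],[0,0,0]])

```text
clock: 15.45
position: [0.5644, 0.0114, 0.1223]
ee_rot: [2.123, 2.316, 0.0]
force: [-0.1, 1.9, 2.5]
width: 0.262
gripper_force: 40.0
```

Emit:
carry_out(claw=[0,0], delta_pos=[[0,0,0.05],[0,0,0]], angular=[[0,0,0],[0,0,0]])

```text
clock: 15.65
position: [0.5643, 0.0112, 0.1216]
ee_rot: [2.123, 2.315, -0.0]
force: [0.8, 0.3, 0.4]
width: 0.261
gripper_force: 40.0
```

Emit:
carry_out(claw=[0,0], delta_pos=[[0,0,0.05],[0,0,0]], angular=[[0,0,0],[0,0,0]])

```text
clock: 15.85
position: [0.5644, 0.0112, 0.1213]
ee_rot: [2.123, 2.315, 0.0]
force: [-0.7, -0.3, 1.7]
width: 0.263
gripper_force: 40.0
```

Emit:
carry_out(claw=[0,0], delta_pos=[[0,0,0.05],[0,0,0]], angular=[[0,0,0],[0,0,0]])

```text
clock: 16.05
position: [0.5645, 0.0112, 0.1211]
ee_rot: [2.123, 2.315, 0.001]
force: [-1.3, 1.0, 6.3]
width: 0.263
gripper_force: 40.0
```

Emit:
carry_out(claw=[0,0], delta_pos=[[0,0,0.04],[0,0,0]], angular=[[0,0,0],[0,0,0]])

```text
clock: 16.25
position: [0.5645, 0.0112, 0.1209]
ee_rot: [2.123, 2.315, 0.001]
force: [-1.8, 0.2, 10.3]
width: 0.264
gripper_force: 40.0
```

Emit:
carry_out(claw=[0,0,0], delta_pos=[[0,0,0.04],[0,0,0],[0,0,0]], angular=[[0,0,0],[0,0,0],[0,0,0]])

```text
clock: 16.55
position: [0.5645, 0.0112, 0.1208]
ee_rot: [2.123, 2.315, 0.001]
force: [-3.3, 0.6, 11.7]
width: 0.264
gripper_force: 40.0
```

Emit:
carry_out(claw=[0,0,0,0], delta_pos=[[0,0,-0.08],[0,0,-0.08],[0,0,-0.08],[0,0,0]], angular=[[0,0,0],[0,0,0],[0,0,0],[0,0,0]])

```text
clock: 16.95
position: [0.5641, 0.0114, 0.1221]
ee_rot: [-2.123, -2.316, 0.001]
force: [-0.4, -0.1, -1.0]
width: 0.263
gripper_force: 40.0
```

Emit:
carry_out(claw=[0,0,0], delta_pos=[[0,0,-0.05],[0,0,-0.05],[0,0,0]], angular=[[0,0,0],[0,0,0],[0,0,0]])

```text
clock: 17.25
position: [0.5642, 0.0114, 0.1232]
ee_rot: [-2.123, -2.316, 0.0]
force: [0.5, 1.1, -2.8]
width: 0.262
gripper_force: 40.0
```

Emit:
carry_out(claw=[0,0], delta_pos=[[0,0,-0.05],[0,0,0]], angular=[[0,0,0],[0,0,0]])

```text
clock: 17.45
position: [0.5642, 0.0114, 0.1237]
ee_rot: [-2.123, -2.316, 0.0]
force: [1.0, 0.1, -3.1]
width: 0.259
gripper_force: 40.0
```

Emit:
carry_out(claw=[0,0], delta_pos=[[0,0,-0.05],[0,0,0]], angular=[[0,0,0],[0,0,0]])

```text
clock: 17.65
position: [0.5642, 0.0115, 0.124]
ee_rot: [-2.123, -2.316, 0.0]
force: [0.8, 1.2, -8.5]
width: 0.264
gripper_force: 40.0
```

Force is rising, so it is locked. Tugging a little more, to about 15 N.

Emit:
carry_out(claw=[0,0,0], delta_pos=[[0,0,-0.04],[0,0,0],[0,0,0]], angular=[[0,0,0],[0,0,0],[0,0,0]])

```text
clock: 17.95
position: [0.5641, 0.0114, 0.1245]
ee_rot: [-2.123, -2.316, 0.001]
force: [1.6, 0.6, -12.7]
width: 0.262
gripper_force: 40.0
```

Emit:
carry_out(claw=[0,0,0,0], delta_pos=[[0,0,-0.03],[0,0,0],[0,0,0],[0,0,0]], angular=[[0,0,0],[0,0,0],[0,0,0],[0,0,0]])

```text
clock: 18.35
position: [0.5641, 0.0115, 0.1248]
ee_rot: [-2.122, -2.316, 0.001]
force: [2.6, 0.2, -16.5]
width: 0.264
gripper_force: 40.0
```

Emit:
carry_out(claw=[0,0,0,0,0,0,0], delta_pos=[[0,0,0.1],[0,0,0.1],[0,0,0.1],[0,0,0.1],[0,0,0.07],[0,0,0],[0,0,0]], angular=[[0,0,0],[0,0,0],[0,0,0],[0,0,0],[0,0,0],[0,0,0],[0,0,0]])

```text
clock: 19.05
position: [0.5649, 0.0113, 0.1211]
ee_rot: [2.122, 2.315, 0.002]
force: [-1.4, 0.7, 6.3]
width: 0.259
gripper_force: 40.0
```

Emit:
carry_out(claw=[2.4,5,5,5,5,5,5,5,5,5], delta_pos=[[0,0,-0.03],[0,0,0],[0,0,0],[0,0,0],[0,0,0],[0,0,-1],[0,0,-2],[0,0,-2.5],[0,0,-2.5],[0,0,0]], angular=[[0,0,0],[0,0,0],[0,0,0],[0,0,0],[0,0,0],[0,0,0],[0,0,0],[0,0,0],[0,0,0],[0,0,0]])

```text
clock: 20.05
position: [0.5664, 0.011, 0.2045]
ee_rot: [2.121, 2.313, 0.007]
force: [0.3, -0.0, 0.0]
width: 0.546
gripper_force: 0.0
```

```bash
python3 - <<'E'
from h import *
np.set_printoptions(precision=4,suppress=True)
plan([.467,.163,.2],1.657)
P=[arm.get_image('scene')]
print(blob(P[0],'red',(298,152),15))
for X in ([.5645,.0114,.134],[.558,.086,.131]): print(proj(P[0],np.array(X)),cyl(P[0],np.array(X),.0125,.024))
b=blob(P[0],'red',(323,145),10);print(b)
cv2.imwrite('pics/g6.png',cv2.resize(P[0]['frame'][90:200,250:380,::-1],None,fx=6,fy=5.4,interpolation=cv2.INTER_CUBIC))
E
```

```text
t 20.05 pos [0.5664 0.011  0.2045] yaw(tool y) 0.0865 z axis [ 0.0058  0.0008 -1.    ] F [ 0.29 -0.04  0.02] w 5.01 g 0.0 j7 0.23
turn (tool) [ 0.0049  0.0044 -1.5705]
world d [-0.0994  0.152  -0.0045] shift before [16.001 -8.591  0.402] after [ 8.594 15.998  0.447]
(array([298.8921, 161.0279]), (151.28125, np.float32(292.75), np.float32(304.75), np.float32(153.5), np.float32(169.0)))
[297.9264 161.2099] (array([297.9368, 161.1646]), 189.61843941081315)
[323.3443 144.0748] (array([323.3618, 144.0324]), 179.4681634409353)
(array([323.8981, 146.1184]), (96.4375, np.float32(317.75), np.float32(329.75), np.float32(141.0), np.float32(151.25)))
```

View pics/g6.png

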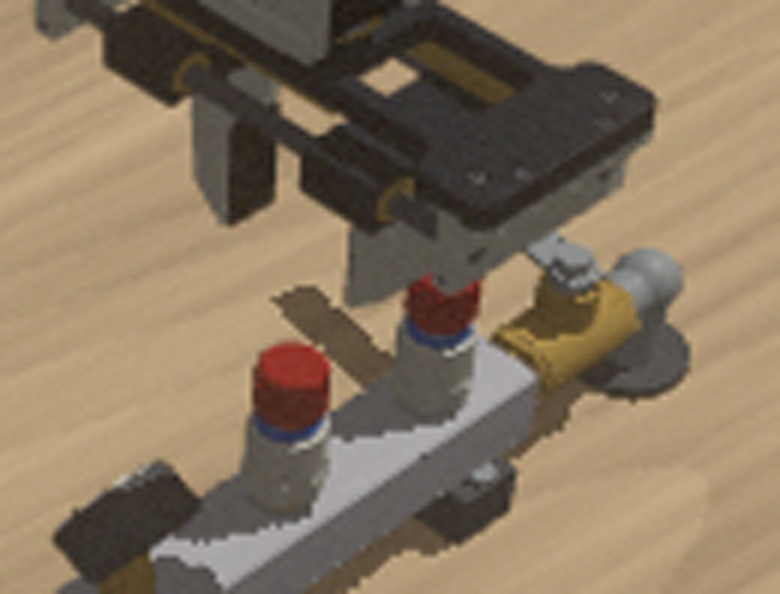

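The picture shows the plug home in the fitting, red head at (298,161), matching its sealed neighbour. Next is the valve: turn the tool and move above the grip.

Emit:
carry_out(claw=[3.6,3.6,3.6,3.6,3.6,3.6,3.6,3.6,3.6,3.6,3.6,3.6,3.6,3.6,3.6,3.6,3.6,3.6], delta_pos=[[0,0,0],[0,0,0],[0,0,0],[0,0,0],[0,0,0],[0,0,0],[0,0,0],[0,0,0],[0,0,0],[0,0,0],[0,0,0],[1.72,3.2,0],[1.72,3.2,0],[1.72,3.2,0],[1.72,3.2,0],[1.72,3.2,0.4],[0,0,0],[0,0,0]], angular=[[0.005,0.004,-0.143],[0,0,-0.143],[0,0,-0.143],[0,0,-0.143],[0,0,-0.143],[0,0,-0.143],[0,0,-0.143],[0,0,-0.143],[0,0,-0.143],[0,0,-0.143],[0,0,-0.14],[0,0,0],[0,0,0],[0,0,0],[0,0,0],[0,0,0],[0,0,0],[0,0,0]])

```text
clock: 21.9
position: [0.4642, 0.1638, 0.1972]
ee_rot: [0.138, -3.132, -0.005]
force: [0.7, -0.3, -0.4]
width: 0.39
gripper_force: 0.0
```

```bash
python3 - <<'E'
from h import *
plan([.466,.163,.084],1.57)
p=arm.get_image('scene'); cv2.imwrite('pics/g7.png',cv2.resize(p['frame'][60:170,260:390,::-1],None,fx=5,fy=5,interpolation=cv2.INTER_CUBIC))
for X in ([.466,.163,.09],[.5513,.1628,.09],[.4413,.163,.09]): print(proj(p,np.array(X)))
E
```

```text
t 21.9 pos [0.4642 0.1638 0.1972] yaw(tool y) 1.6591 z axis [-0.0065  0.0027 -1.    ] F [ 0.72 -0.32 -0.36] w 3.58 g 0.0 j7 1.27
turn (tool) [ 0.003  -0.0064  0.0891]
world d [ 0.0018 -0.0008 -0.1132] shift before [-0.247 -0.134 11.321] after [-0.184 -0.081 11.323]
[319.96731249 119.23180628]
[345.54422707 140.02798806]
[312.92429741 113.53078246]
```

View pics/g7.png

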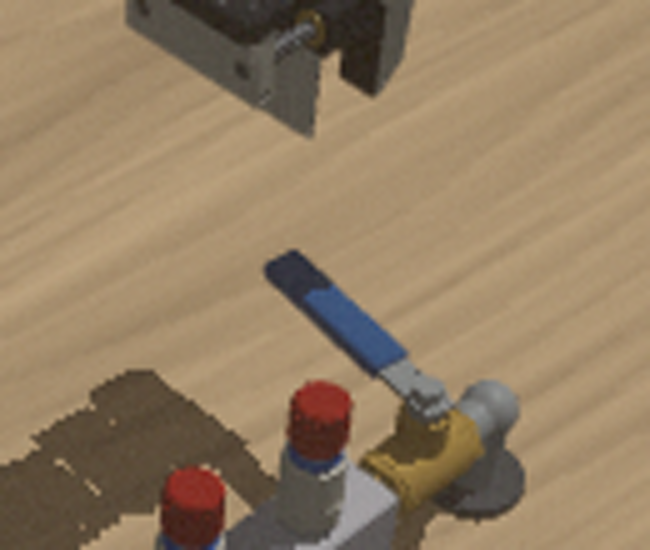

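The handle is clear of the gripper. In the scene view its end is at about (316,112) and the pivot at (345.6,138), so it is already open by about 0.1 rad. Lowering the open fingers to straddle it.

Emit:
carry_out(claw=[3.6,3.6,3.6,3.6,3.6,3.6], delta_pos=[[0,0,0],[-0.18,0.22,3],[0,0,3],[0,0,3],[0,0,2.3],[0,0,0]], angular=[[0.003,-0.006,0.12],[0,0,0],[0,0,0],[0,0,0],[0,0,0],[0,0,0]])

```text
clock: 22.55
position: [0.4656, 0.1633, 0.0821]
ee_rot: [-0.057, -3.137, 0.004]
force: [-0.8, -0.4, -0.2]
width: 0.394
gripper_force: 0.0
```

```bash
python3 - <<'E'
from h import *
np.set_printoptions(precision=3,suppress=True)
plan()
s=arm.observe(); c=np.array([.5513,.1628]); d=s['position'][:2]-c; r=np.hypot(*d); a=np.arctan2(d[1],d[0])%(2*np.pi); print('r',r,'open',np.pi+.087-a)
# one row: turn by w about tool z after shift; shift in tool axes for arc step w
w=.12; rad=np.array([-1,0])
for w in (.1,.12,.14):
    th=a; step=r*np.array([np.cos(th-w)-np.cos(th),np.sin(th-w)-np.sin(th)])
    M=R.from_rotvec(s['ee_rot']).as_matrix()[:2,:2]; print(w,M.T@step*100)
E
```

```text
t 22.55 pos [0.466 0.163 0.082] yaw(tool y) 1.5346 z axis [-0.004 -0.003 -1.   ] F [-0.76 -0.37 -0.22] w 3.62 g 0.0 j7 1.18
turn (tool) [-0.003 -0.004 -0.   ]
r 0.0857312545922222 open 0.09253595481835575
0.1 [-0.017  0.857]
0.12 [-0.03   1.028]
0.14 [-0.047  1.198]
```

Emit:
carry_out(claw=[3.6,3.6,3.6,3.6,3.6,3.6,3.6,3.6,3.6,3.6,3.6,3.6,3.6], delta_pos=[[-0.05,1.03,0],[-0.05,1.03,0],[-0.05,1.03,0],[-0.05,1.03,0],[-0.05,1.03,0],[-0.05,1.03,0],[-0.05,1.03,0],[-0.05,1.03,0],[-0.05,1.03,0],[-0.05,1.03,0],[-0.05,1.03,0],[-0.05,1.03,0],[0,0,0]], angular=[[0,0,0.12],[0,0,0.12],[0,0,0.12],[0,0,0.12],[0,0,0.12],[0,0,0.12],[0,0,0.12],[0,0,0.12],[0,0,0.12],[0,0,0.12],[0,0,0.12],[0,0,0.12],[0,0,0]])

```text
clock: 23.85
position: [0.5452, 0.2485, 0.0858]
ee_rot: [2.114, 2.322, 0.003]
force: [0.1, -0.8, -0.5]
width: 0.393
gripper_force: 0.0
```

```bash
cat > v.py <<'E'
from h import *
np.set_printoptions(precision=3,suppress=True)
plan()
s=arm.observe(); c=np.array([.5513,.1628]); d=s['position'][:2]-c; r=np.hypot(*d); a=np.arctan2(d[1],d[0])%(2*np.pi); print('r',r,'open',np.pi+.087-a,'z',s['position'][2])
E
python3 v.py
```

```text
t 23.85 pos [0.545 0.248 0.086] yaw(tool y) 0.0937 z axis [ 0.002  0.    -1.   ] F [ 0.06 -0.83 -0.48] w 3.61 g 0.0 j7 -0.06
turn (tool) [ 0.002 -0.     0.   ]
r 0.08594955414234762 open 1.5867155390307663 z 0.08578970756546825
```

Emit:
carry_out(claw=[3.6,3.6,3.6], delta_pos=[[0,0.25,0.1],[0,0.25,0.1],[0,0,0]], angular=[[0,0,0],[0,0,0],[0,0,0]])

```text
clock: 24.15
position: [0.5484, 0.2496, 0.0829]
ee_rot: [-2.109, -2.328, -0.001]
force: [-1.9, -0.2, 0.1]
width: 0.396
gripper_force: 0.5
```

Emit:
carry_out(claw=[3.6,3.6], delta_pos=[[0,0.15,0],[0,0,0]], angular=[[0,0,0],[0,0,0]])

```text
clock: 24.35
position: [0.5498, 0.2498, 0.0828]
ee_rot: [-2.11, -2.327, -0.001]
force: [-3.1, -0.5, 1.7]
width: 0.39
gripper_force: 1.0
```

Emit:
carry_out(claw=[3.6,3.6], delta_pos=[[0,0.1,0],[0,0,0]], angular=[[0,0,0],[0,0,0]])

```text
clock: 24.55
position: [0.5505, 0.2499, 0.0827]
ee_rot: [-2.11, -2.326, 0.0]
force: [-3.2, -0.0, 3.3]
width: 0.394
gripper_force: 2.0
```

Still turning at about 3 N. Continuing to the stop.

Emit:
carry_out(claw=[3.6,3.6], delta_pos=[[0,0.15,0],[0,0,0]], angular=[[0,0,0],[0,0,0]])

```text
clock: 24.75
position: [0.5505, 0.2499, 0.0824]
ee_rot: [-2.109, -2.325, 0.003]
force: [-7.6, 0.2, 6.6]
width: 0.39
gripper_force: 4.4
```

Emit:
carry_out(claw=[3.6,3.6], delta_pos=[[0,0.15,0],[0,0,0]], angular=[[0,0,0],[0,0,0]])

```text
clock: 24.95
position: [0.5506, 0.25, 0.0821]
ee_rot: [-2.108, -2.324, 0.007]
force: [-12.9, -0.5, 9.4]
width: 0.392
gripper_force: 6.6
```

Emit:
carry_out(claw=[3.6,3.6], delta_pos=[[0,0.15,0],[0,0,0]], angular=[[0,0,0],[0,0,0]])

```text
clock: 25.15
position: [0.5506, 0.25, 0.082]
ee_rot: [-2.106, -2.323, 0.01]
force: [-17.7, -2.3, 13.3]
width: 0.387
gripper_force: 8.9
```

Emit:
carry_out(claw=[3.6,3.6,3.6,3.6,3.6,3.6,3.6,3.6,3.6,3.6,3.6,3.6], delta_pos=[[0,-0.5,0],[0,-0.6,0],[0,0,0],[0,0,-1.5],[0,0,-3],[0,0,-4],[0,0,-4],[-4,0,-4],[-4,-4,0],[0,-4,0],[0,-4,0],[0,0,0]], angular=[[0,0,0],[0,0,0],[0,0,0],[0,0,0],[0,0,0],[0,0,0],[0,0,0],[0,0,0],[0,0,0],[0,0,0],[0,0,0],[0,0,0]])

```text
clock: 26.35
position: [0.4325, 0.1664, 0.2437]
ee_rot: [-2.109, -2.324, -0.001]
force: [-0.0, -0.3, -0.5]
width: 0.393
gripper_force: 0.0
```

```bash
python3 - <<'E'
from h import *
plan()
P=[arm.get_image(n) for n in('scene','top')]
cv2.imwrite('pics/g8.png',np.hstack([cv2.resize(P[0]['frame'][90:290,120:390,::-1],(540,400)),cv2.resize(P[1]['frame'][150:250,120:185,::-1],(260,400))]))
for p in P: print(proj(p,np.array([.5513,.1628,.09])),proj(p,np.array([.5513-.0096,.1628+.1096,.09])))
E
```

```text
t 26.35 pos [0.4325 0.1664 0.2437] yaw(tool y) 0.0968 z axis [-0.0021  0.0024 -1.    ] F [-0.03 -0.33 -0.53] w 3.61 g 0.0 j7 -0.24
turn (tool) [-0.0019 -0.0026 -0.    ]
[345.54422707 140.02798806] [377.23213616 116.9709383 ]
[153.73713276 194.34742791] [107.47446688 198.77186873]
```

View pics/g8.png

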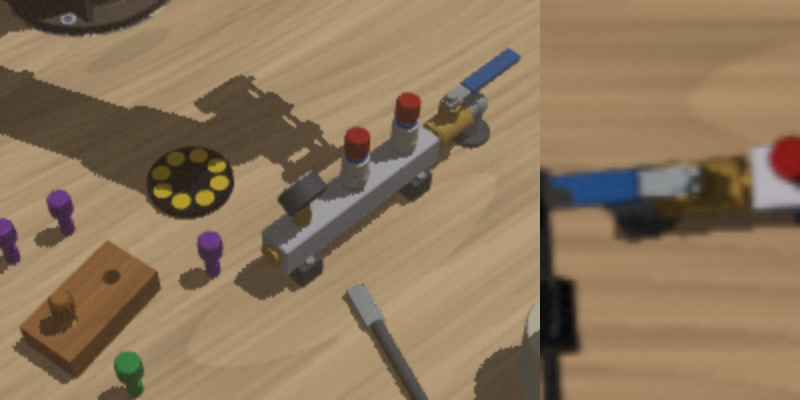

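The handle is in line with the bar, the plug is home and level with its sealed neighbour, and the silencer is still in its hole. Handing in.

```bash
python3 -c "
from h import *
print(arm.sign_off())"
```

```text
the job is handed in; nothing more can be done
None
```

The job is handed in: the red plug was pushed home (about 13 N at most), held a straight upward tug of about 16 N, and only then was the blue valve handle turned to its open stop; the silencer looked untouched in the final picture, and I never drove the arm against the gauge or the other bench items.

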